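# Unlock the cap hopper and set its slide gate

### The arm

A 6-joint arm with a two-finger parallel gripper is mounted at the origin on the work surface. World frame = base frame: x ahead of the robot, y to its left, z up, the work surface at z = 0. Lengths are in m, angles in rad, forces in N, time in s.
With the tool pointing down it reaches from about 0.375 to 0.975 m from the base axis. Payload 3.8 kg.
Tool frame: the origin (TCP) lies between the finger pads; the fingertips stand 19 mm ahead of it and the grasp point (between the pads) is the TCP; z points along the fingers, y is the direction in which the jaws open and shut (so a half turn about z gives the same grasp; the last joint's range is limited). The gripper opens to 88 mm and grips with 3 to 60 N. Pads are 18 mm wide; open, the fingers measure 123 mm over their backs; the gripper's body (75 mm by 187 mm) begins 45 mm behind the grasp point.
Start: joints at [-1.262, 0.264, 1.604, -0, 1.274, -0.037], TCP at [0.229, -0.635, 0.258] pointing down, gripper open.
Joint ranges: [-2.63, 2.63], [-0.94, 2.18], [0.31, 2.57], [-1.31, 4.45], [0, 2.66], [-2.55, 2.55]. Speed limits (rad/s): [2.57, 2.57, 3.14, 3.14, 3.14, 3.14].

### API

Orientations are given as a unit quaternion [x, y, z, w].
In Python, from rig import * gives the robot as it stands.
- The arm moves only by the shell command python3 -m crank 'ROWS' [FORCE]. ROWS is JSON, a list of rows, each a list of 5 numbers: the opening, from 0 (shut) to 1 (fully open), then the shift along the tool's x, y, z in m, then the turn about the tool's z in rad. A call has 1 to 12 rows; each row shifts and turns the pose as measured when the row begins, along the tool's axes as they then stand; what a row does not reach is not made up. A row lasts 1/10 s, in which the tool goes at most 50 mm and 8.59 degrees, less where a joint would pass 70% of its speed; a pose out of reach is approached as far as the arm can. A call is refused whole if a number of a shift passes 0.05 or a number of a turn 0.15, either way. A call with a gripper value outside its range is refused whole. The fingers move at their own pace and stop on an object; FORCE is the grip in N (left out, the last holds). Time passes only in rows, so rows that do not move let the fingers close. It gives the time, the measured TCP pose, the force and the opening at its end, in the units of the state.
- state(): the state, without advancing time (a new reading comes with each control period).
- get_image(name): name is "scene" or "top" or "wrist"; returns a dict with "color" (420x560x3 uint8, red, green, blue), "intrinsics" (3x3 intrinsics, pixels), "R" (3x3) and "t" (3): a world point X has camera coordinates R X + t; the wrist camera has in their place "hand_eye" (4x4, takes a point from camera to tool coordinates, whose origin is the TCP and whose axes are the flange's). Camera axes: x right, y down, z forward; pixel columns grow to the right and rows downward; lengths in m; the calibration is good to about 2 mm. The wrist camera is an equidistant fisheye: a pixel r from the principal point sees the ray r / f radians off the axis. A picture is of the moment at which its call begins: read the wrist's pose just before it. There is no depth.
- job_done(): hands the job in, once; it reports no verdict.
The state is a dict: "time": time; "joints": joint angles; "joint_velocities": joint speeds; "tau": joint torques, N m; "position": TCP position; "eef_rot": TCP orientation; "ft_force": force on the tool from outside, world axes, zero at the start; "ft_torque": the same for the moment, N m; "opening": finger opening in m.
Only numpy, scipy, OpenCV 4.12 (cv2) and the standard library are available. Lean on these libraries where they do the work, as an engineer would, in place of code of your own. Each camera call takes 0.05 s, during which the arm holds its last target.

### The job

Unlock the hopper: lift the yellow keyhole plate off its screw and put it in the steel tilting bin. Then pull the stiff slide gate out 45 mm, until the red line across it comes level with the hopper's blue front face, so that the yellow cap drops into the instrument case but the clamp stays in its compartment. Let go of the knob, and leave the case, the blue tray and the rasp where they are.

Things in the scene. Friction and masses are not known exactly. Their poses are not given: they have to be found in the camera images.
- hopper: Fixed hopper on four legs, 195 mm high, legs within 85 mm of the origin in y. Origin on the counter; -x points out of its blue front face (90 mm wide, 50 mm in front of the origin, 116 to 195 mm up). Yaw up to 0.3 rad. Two open compartments, 50 mm wide in y: rear (x +12 to +50 mm) with the yellow cap, front (x -44 to +6) with the clamp. Their floor is the gate, top 115 mm up.
- screw (a point): Centre of the brass head (15 mm diameter, 4 mm thick) of the screw in the blue face, 172 mm above the counter and 10 mm in front of the face. Its shank is 7 mm thick and points along the hopper's -x.
- lockplate: Yellow steel plate, 0.13 to 0.25 kg, hung upright on the screw against the blue face: 5 mm thick (x), 64 mm wide (y). Origin at the top end of its keyhole slot, resting on the shank; top edge 19.5 mm above it. A tail 20 mm wide reaches 68.5 mm below the origin, through a slot in the gate, and stops the gate from opening more than about 12 mm while the plate hangs.
- keyhole (a point): Centre of the keyhole's big hole, 24 mm square, 29.5 mm below the plate's origin; the slot above it is 10 mm wide and 17.5 mm long. Raising the plate 26 mm (22 to 30 will do) brings this hole over the screw head; then the plate comes off along the hopper's -x (20 mm clears the head).
- plate_grip (a point): Centre of the top of the plate's black grip, an upright block 14 mm thick (x), 24 mm wide (y), reaching 48 mm down from here; 60 mm above the plate's origin and 9.5 mm in front of it, 40 mm above the top of the blue face. Its back side is 6 mm in front of the face. The tail's end is 128.5 mm below this point.
- gate (a joint): Opening of the slide gate, m: 0 shut, growing as it is pulled level along the hopper's -x; stop at 0.095. Starts at 0 to 0.006. Stiff: about 8 N of friction plus 30 N per m/s; stays where it is left. At 0.045 its red line is level with the blue face. The cap drops by 0.04; the front compartment begins to open at 0.048, the clamp falls at about 0.07.
- gate_knob (a point): Centre of the top (red disc) of the gate's upright black knob: 24 mm diameter, 50 mm tall, its top 165 mm above the counter, standing on the gate's 40 mm wide steel tongue, 85 mm in front of the blue face when shut. Moves with the gate.
- cap_mid (a point): Middle of the loose yellow cannula cap, 22 mm diameter, 26 mm tall, 12 g, standing on the gate in the rear compartment.
- clamp: Loose chrome bulldog clamp, 40 x 17 x 18 mm, lying on the gate in the front compartment, 115 mm above the counter. Origin under its centre.
- case: Brushed steel instrument case without lid, 150 (x) x 120 (y) x 42 mm, walls 3 mm, 0.8 kg, loose on the counter under the hopper between its legs. Origin under its centre.
- bin: Fixed steel tilting bin, open on top, on a stand to one side (left or right). Origin on the counter under its centre. The bin is 190 mm long (x), 150 mm wide (y), 60 mm deep, walls 4 mm, tipped 0.22 rad so that its -x edge is low: rim about 70 mm above the counter at the -x edge, 112 mm at the +x edge.
- bin_floor (a point): Centre of the tilting bin's inner floor, 36 mm above the counter.
- tray: Blue plastic sorting tray, 190 x 150 x 30 mm, loose on the counter on the side opposite the bin, with the rasp in it. Origin under its centre.
- rasp: Steel rasp with a black grip, 150 mm long (x), 22 mm thick, lying in the blue tray. Origin under its middle.
Things that resemble listed ones, but are neither listed nor needed, are in the scene too. Several things have the shape of the lockplate; the one meant has the colours described above.

How it is judged:
On the way, in this order (a step that is already met when the one before it is completed fails the run):
1. the plate is over 60 mm off the screw, the gate still shut (under 20 mm) (distance between lockplate and screw above 0.06 m and value of joint gate below 0.02 m), for 0.1 s.
2. the keyhole plate rests in the tilting bin, the gate still shut (x of lockplate in the frame of bin between -0.1 and 0.1 m and y of lockplate in the frame of bin between -0.073 and 0.073 m and height (world z) of lockplate below 0.125 m and linear speed of lockplate below 0.05 m/s and contact force between lockplate and the fingers below 0.1 N and value of joint gate below 0.02 m), for 0.2 s.
3. the gate is pulled out to 39 to 51 mm (value of joint gate between 0.039 and 0.051 m), for 0.2 s.
At the end, for the whole second after the job is handed in: The gate stands 39 to 51 mm open, the yellow cap lies in the instrument case, the clamp is still in the front compartment, and the keyhole plate lies at rest in the tilting bin (its origin within the walls and under 125 mm high) (all of step 3 and x of cap_mid in the frame of case between -0.075 and 0.075 m and y of cap_mid in the frame of case between -0.06 and 0.06 m and height (world z) of cap_mid below 0.04 m and z of clamp in the frame of hopper above 0.105 m and x of clamp in the frame of hopper between -0.05 and 0.012 m and x of lockplate in the frame of bin between -0.1 and 0.1 m and y of lockplate in the frame of bin between -0.073 and 0.073 m and height (world z) of lockplate below 0.125 m and linear speed of lockplate below 0.05 m/s); the robot touches nothing.
It fails at once if the case is shifted by more than 25 mm (distance of case from where it was at the start of the episode above 0.025 m).
It fails at once if the blue tray is shifted by more than 25 mm (distance of tray from where it was at the start of the episode above 0.025 m).
It fails at once if the rasp is shifted by more than 25 mm (distance of rasp from where it was at the start of the episode above 0.025 m).
It also fails if it takes over 54 s, if anything falls off the work surface, if the arm or the gripper's body presses on something with over 40 N, if the wrist force passes 120 N, or if a joint passes its speed limit or range.

## Working session

There is one attempt and no reset: what is moved stays moved. The work goes in short steps, Python scripts to look and compute and a shell command to move; the robot and the scene stay as the last step left them, time stands still between calls to the robot, and variables do not carry over. Pictures are saved under pics/ and viewed, and the job is handed in when it is done.

```bash
mkdir -p pics; ls; python3 - <<'E'
from rig import *
import cv2
print(state())
for n in ["scene","top","wrist"]:
    im=get_image(n); cv2.imwrite(f"pics/{n}0.png",im["color"][:,:,::-1])
    print(n,{k:v for k,v in im.items() if k!="color"})
E
```

```text
pics
{'time': 0.0, 'joints': array([-1.26188772e+00,  2.64718467e-01,  1.60533312e+00, -4.08604921e-05,
        1.27372369e+00, -3.68906384e-02]), 'joint_velocities': array([ 3.85888461e-04,  6.91813457e-04,  9.15281068e-04, -1.87980495e-04,
        7.44602375e-04,  3.64836769e-05]), 'tau': array([ 1.21878777e-03, -5.02109849e+01, -3.56870198e+01,  7.27299205e-02,
        2.93431641e-02, -1.49232787e-04]), 'position': array([ 0.22858194, -0.6344167 ,  0.25643342]), 'eef_rot': array([ 9.85088440e-01,  1.72045267e-01, -1.67319471e-04, -1.07858558e-03]), 'ft_force': array([-0.53977525,  0.02478116, -0.05565325]), 'ft_torque': array([ 0.0288692 ,  0.00430163, -0.01257598]), 'opening': 0.08817391588981223}
scene {'intrinsics': array([[546.93070731,   0.        , 281.75593061],
       [  0.        , 546.93070731, 218.60709775],
       [  0.        ,   0.        ,   1.        ]]), 'R': array([[ 0.580399  ,  0.81432373,  0.0037243 ],
       [ 0.48133433, -0.33936882, -0.80817453],
       [-0.65685178,  0.47085632, -0.58893129]]), 't': array([-0.35290397, -0.18269588,  1.69935787])}
top {'int
[... 198 characters left out ...]
4839,  0.00838249],
       [-0.99818967,  0.00522819, -0.05991704],
       [ 0.05987013, -0.00871127, -0.99816816]]), 't': array([-0.00907438,  0.58881996,  1.3450879 ])}
wrist {'intrinsics': array([[325.1922621 ,   0.        , 280.14198297],
       [  0.        , 325.1922621 , 207.63984198],
       [  0.        ,   0.        ,   1.        ]]), 'hand_eye': array([[-1.49715483e-04, -9.57129524e-01, -2.89660237e-01,
         7.50679562e-02],
       [ 9.99999829e-01, -3.07164903e-04,  4.98104751e-04,
         7.48629845e-05],
       [-5.65724222e-04, -2.89660113e-01,  9.57129406e-01,
        -1.26278066e-01],
       [ 0.00000000e+00,  0.00000000e+00,  0.00000000e+00,
         1.00000000e+00]])}
```

View pics/scene0.png

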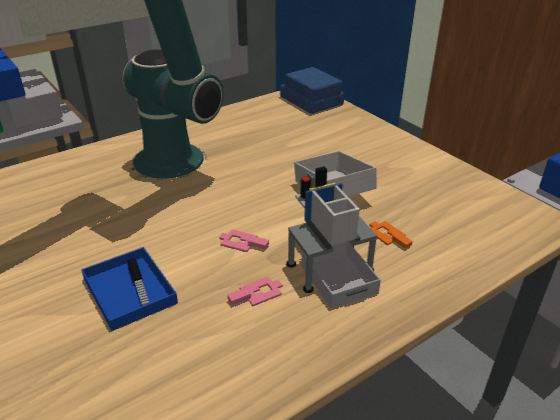

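View pics/top0.png

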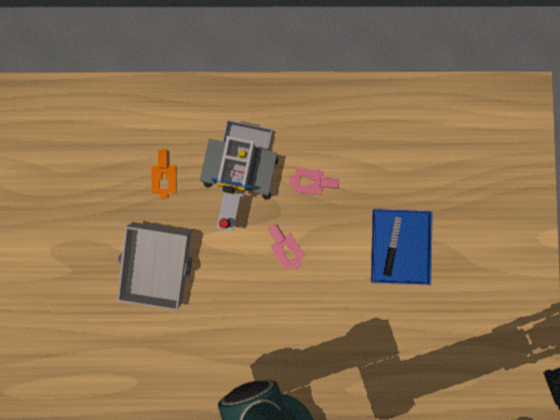

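View pics/wrist0.png

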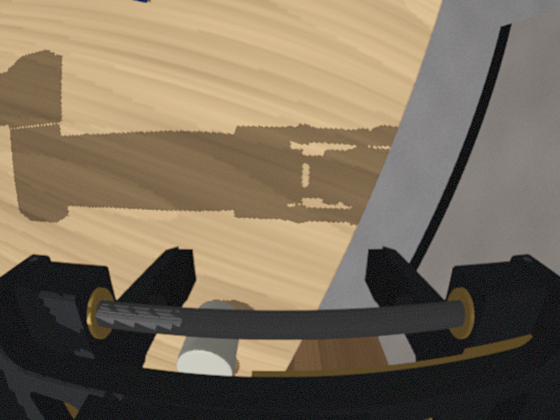

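The scene view shows the hopper, with the bin on its left. In the top view the red knob disc is at about (224,223), the plate grip near (230,188), the bin around (155,265) and the tray on the right. I'll enlarge these areas.

```bash
python3 - <<'E'
import cv2
a=cv2.imread("pics/top0.png"); c=a[110:240,190:290]; cv2.imwrite("pics/top0c.png",cv2.resize(c,None,fx=6,fy=6,interpolation=cv2.INTER_CUBIC)[:,:600][:600*2][:780][:])
cv2.imwrite("pics/top0c.png",cv2.resize(a[115:235,190:290],None,fx=5,fy=5,interpolation=cv2.INTER_CUBIC))
cv2.imwrite("pics/top0b.png",cv2.resize(a[215:315,110:200],None,fx=6,fy=6,interpolation=cv2.INTER_CUBIC))
a=cv2.imread("pics/scene0.png"); cv2.imwrite("pics/scene0c.png",cv2.resize(a[145:305,280:390],None,fx=3.7,fy=3.7,interpolation=cv2.INTER_CUBIC))
E
```

```text
(no output)
```

View pics/top0c.png

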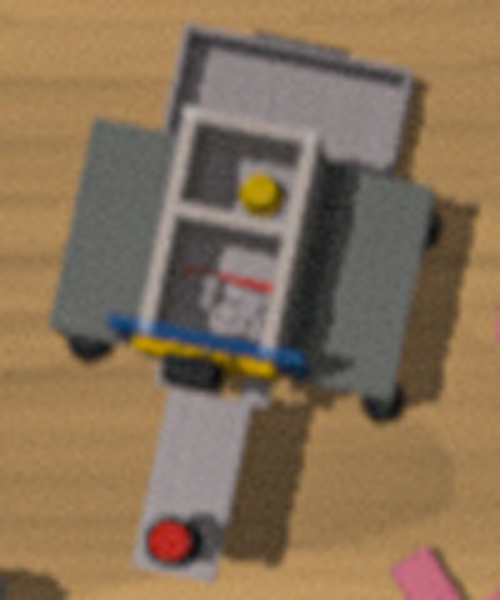

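View pics/top0b.png

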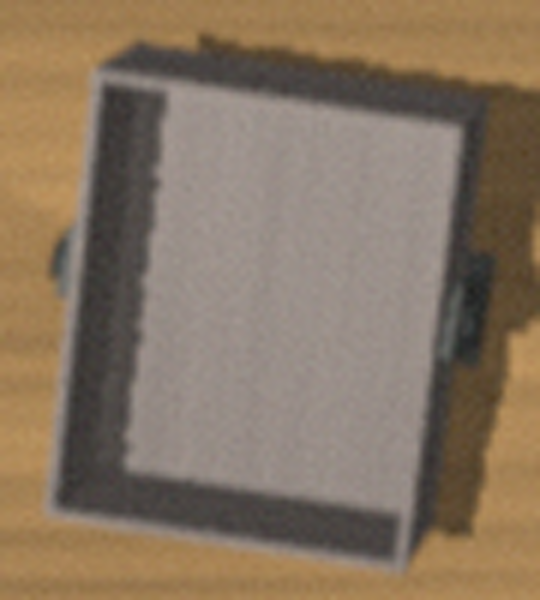

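View pics/scene0c.png

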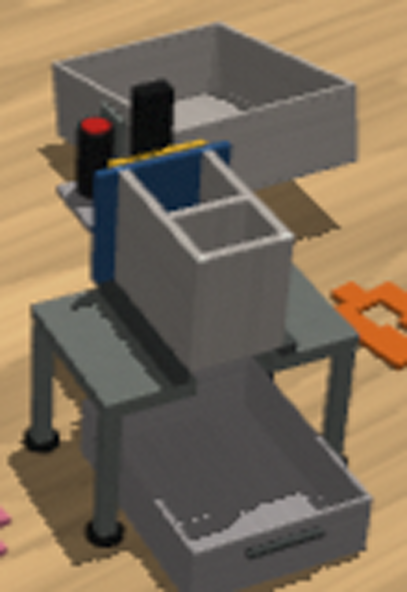

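```bash
cat > h.py <<'E'
from rig import *
import numpy as np, cv2
TK=np.array([[524.05832729,0,278.38436787],[0,524.05832729,205.10996428],[0,0,1]])
TR=np.array([[-0.00574057,-0.99994839,0.00838249],[-0.99818967,0.00522819,-0.05991704],[0.05987013,-0.00871127,-0.99816816]]);Tt=np.array([-0.00907438,0.58881996,1.3450879])
SK=np.array([[546.93070731,0,281.75593061],[0,546.93070731,218.60709775],[0,0,1]])
SR=np.array([[0.580399,0.81432373,0.0037243],[0.48133433,-0.33936882,-0.80817453],[-0.65685178,0.47085632,-0.58893129]]);St=np.array([-0.35290397,-0.18269588,1.69935787])
def bp(K,R,t,u,v,z):
    d=R.T@np.linalg.inv(K)@np.array([u,v,1.]); c=-R.T@t
    return c+d*(z-c[2])/d[2]
def top(u,v,z): return bp(TK,TR,Tt,u,v,z)
def sc(u,v,z): return bp(SK,SR,St,u,v,z)
def proj(K,R,t,X):
    p=(K@(R@np.asarray(X)+t)); return p[:2]/p[2]
def ptop(X): return proj(TK,TR,Tt,X)
def psc(X): return proj(SK,SR,St,X)
E
python3 - <<'E'
from h import *
np.set_printoptions(precision=4,suppress=True)
T=lambda u,v,z: top(190+u/5,115+v/5,z); S=lambda u,v,z: sc(280+u/3.7,145+v/3.7,z)
B=lambda u,v,z: top(110+u/6,215+v/6,z)
print("C",-TR.T@Tt)
print("knob",T(171,541,.165),S(97,126,.165))
print("blue top",T(112,318,.195),T(303,358,.195))
print("plate top",T(135,347,.1915),T(275,370,.1915))
print("hop rear corners",T(188,112,.195),T(316,138,.195))
print("cap top",T(260,192,.141))
print("bin corners",B(102,74,.112),B(468,122,.112),B(405,565,.07),B(52,515,.07))
b=[B(102,74,.112),B(468,122,.112),B(405,565,.07),B(52,515,.07)]
print(np.mean(b,0))
def ang(a,b): return np.arctan2(*( (b-a)[[1,0]]))
print(ang(b[3],b[0]),ang(b[2],b[1]))
p=T(303,358,.195)-T(112,318,.195); print("hopyaw",np.arctan2(p[0],-p[1]),np.linalg.norm(p))
p=T(171,541,.165); 
print("side yaw",ang(T(148,325,.195),T(188,112,.195)),ang(T(282,350,.195),T(316,138,.195)))
E
```

```text
C [ 0.5072 -0.0004  1.378 ]
knob [0.5387 0.1145 0.165 ] [0.5435 0.1166 0.165 ]
blue top [0.6391 0.1384 0.195 ] [0.6205 0.0519 0.195 ]
plate top [0.6262 0.1284 0.1915] [0.6154 0.0648 0.1915]
hop rear corners [0.7332 0.104  0.195 ] [0.721  0.0458 0.195 ]
cap top [0.705  0.0746 0.141 ]
bin corners [0.5314 0.3534 0.112 ] [0.5113 0.2066 0.112 ] [0.3298 0.2385 0.07  ] [0.3511 0.3836 0.07  ]
[0.4309 0.2955 0.091 ]
-0.16574862717936756 -0.17393338497648583
hopyaw -0.21215050124174914 0.08846010060168194
side yaw -0.1838361423530163 -0.1604629190664136
```

```bash
python3 - <<'E'
from h import *
from scipy.optimize import least_squares
np.set_printoptions(precision=4,suppress=True)
T=lambda u,v:(190+u/5,115+v/5); S=lambda u,v:(280+u/3.7,145+v/3.7)
def w(p,h):
    c,s=np.cos(p[2]),np.sin(p[2]); return np.array([p[0]+c*h[0]-s*h[1],p[1]+s*h[0]+c*h[1],h[2]])
obs=[(ptop,T(171,541),'k'),(psc,S(97,126),'k'),
(ptop,T(108,332),(-.05,.045,.195)),(ptop,T(300,372),(-.05,-.045,.195)),
(psc,S(93,173),(-.05,-.045,.195)),
(ptop,T(133,352),(-.0575,.032,.1915)),(ptop,T(275,374),(-.0575,-.032,.1915))]
def f(p):
    r=[]
    for g,uv,h in obs:
        if h=='k': h=(-.135-p[3],0,.165)
        r+=list(g(w(p,h))-np.array(uv))
    r.append((p[3]-.003)/.002)
    return r
s=least_squares(f,[.68,.09,-.19,.003],x_scale=[.01,.01,.1,.002]); print(s.x); print(np.array(s.fun))
p=s.x
print("grip",w(p,(-.0625,0,.235)),ptop(w(p,(-.0625,0,.235))),psc(w(p,(-.0625,0,.235))))
im=cv2.imread("pics/top0.png"); im2=cv2.imread("pics/scene0.png")
def draw(im,pf,o,f,name,box):
    c=cv2.resize(im[box[1]:box[3],box[0]:box[2]],None,fx=f,fy=f,interpolation=cv2.INTER_CUBIC)
    pts=[(-.05,y,z) for y in(-.045,.045) for z in(.116,.195)]+[(x,y,.235) for x in(-.0555-.0,-.0695) for y in(-.012,.012)]+[(-.135-p[3],0,.165)]
    for h in pts:
        q=(pf(w(p,h))-np.array(box[:2]))*f
        cv2.circle(c,tuple(int(round(v)) for v in q),3,(0,255,0),1)
    cv2.imwrite(name,c)
draw(im,ptop,0,6,"pics/ft.png",(190,140,290,235)); draw(im2,psc,0,6,"pics/fs.png",(285,150,370,240))
E
```

```text
[ 0.6747  0.0869 -0.2041  0.0025]
[-0.1201 -0.5814 -1.5126 -0.3948 -0.3891 -0.9331  0.1498 -1.1021 -1.2039
 -1.0641 -0.2724 -0.4184 -1.0534  0.7367 -0.2414]
grip [0.6135 0.0996 0.235 ] [228.0118 188.1422] [320.3949 168.1684]
```

View pics/ft.png

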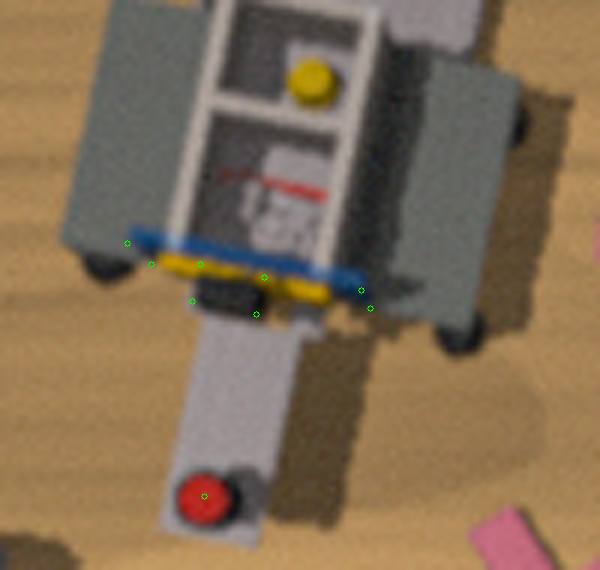

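View pics/fs.png

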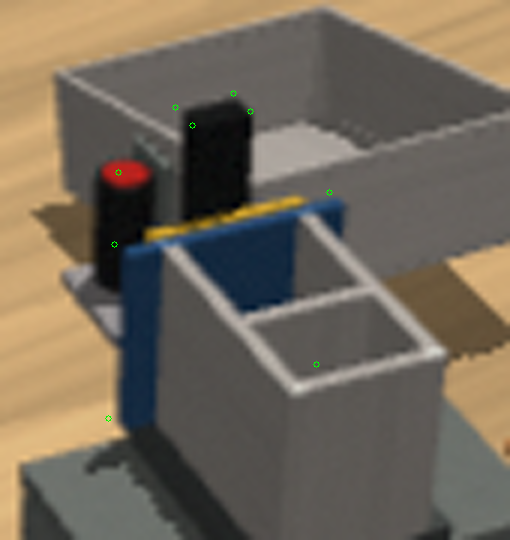

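```bash
cat >> h.py <<'E'
from scipy.spatial.transform import Rotation as Ro
def go(P,yaw=-0.2):
    s=state(); R=Ro.from_quat(s["eef_rot"]).as_matrix(); p=s["position"]
    y=np.arctan2(R[1,0],R[0,0])
    # shift in tool frame after turning to yaw, and as now
    Rt=np.array([[np.cos(yaw),np.sin(yaw),0],[np.sin(yaw),-np.cos(yaw),0],[0,0,-1]])
    d=np.asarray(P)-p
    print("t",round(s["time"],2),"pos",p.round(4),"yaw",round(y,4),"open",round(s["opening"],4),"F",s["ft_force"].round(2))
    print("shift now-frame",(R.T@d).round(4),"at-yaw frame",(Rt.T@d).round(4),"turn",round(y-yaw,4),"tilt",R[2].round(4))
E
python3 -c "
from h import *
go((.5,.12,.35))"
python3 -m crank '[[1,0,0,-0.02,0.12],[1,0,0,-0.02,0.12],[1,0,0,-0.02,0.12],[1,0,0,-0.02,0.12]]'
python3 -c "
from h import *
go((.5,.12,.35))"
```

```text
t 0.15 pos [ 0.2286 -0.6346  0.2567] yaw 0.3458 open 0.0882 F [-0.17 -0.51 -0.74]
shift now-frame [ 0.5111 -0.6181 -0.0922] at-yaw frame [ 0.1161 -0.7934 -0.0933] turn 0.5458 tilt [ 1.0e-04 -1.7e-03 -1.0e+00]
time: 0.55
position: [0.2277, -0.6316, 0.3311]
eef_rot: [0.997, -0.076, -0.003, -0.007]
ft_force: [0.2, -0.2, 1.0]
opening: 0.0878
t 0.55 pos [ 0.2277 -0.6316  0.3311] yaw -0.1516 open 0.0878 F [ 0.23 -0.21  1.  ]
shift now-frame [ 0.1555 -0.7843 -0.0089] at-yaw frame [ 0.1176 -0.7907 -0.0189] turn 0.0484 tilt [-0.0071 -0.0141 -0.9999]
```

```bash

python3 -m crank '[[1,0.008,-0.03,-0.005,0.02],[1,0.01,-0.05,-0.002,0.02],[1,0.01,-0.05,-0.002,0],[1,0.01,-0.05,0,0],[1,0.01,-0.05,0,0],[1,0.01,-0.05,0,0],[1,0.01,-0.05,0,0],[1,0.01,-0.05,0,0],[1,0.01,-0.05,0,0],[1,0.01,-0.05,0,0],[1,0.01,-0.05,0,0],[1,0.01,-0.05,0,0]]'
python3 -c "
from h import *
go((.5,.12,.35))"
```

```text
time: 1.75
position: [0.45, -0.095, 0.3456]
eef_rot: [0.995, -0.104, -0.001, -0.005]
ft_force: [0.7, -0.3, -0.3]
opening: 0.088
t 1.75 pos [ 0.45   -0.095   0.3456] yaw -0.2093 open 0.088 F [ 0.69 -0.28 -0.34]
shift now-frame [ 0.0042 -0.2208 -0.0023] at-yaw frame [ 0.0063 -0.2207 -0.0044] turn -0.0093 tilt [-0.0039 -0.0096 -0.9999]
```

```bash

python3 -m crank '[[1,0.0,-0.05,0,0],[1,0,-0.05,0,0],[1,0,-0.05,0,0],[1,0,-0.04,0,0],[1,0,-0.01,0,0],[1,0,0,0,0]]'
python3 - <<'E'
from h import *
go((.5,.12,.35))
im=get_image("wrist"); cv2.imwrite("pics/w1.png",im["color"][:,:,::-1])
E
```

```text
time: 2.35
position: [0.4904, 0.1081, 0.3461]
eef_rot: [0.995, -0.1, -0.002, -0.005]
ft_force: [-0.8, -0.0, -0.1]
opening: 0.0878
t 2.35 pos [0.4904 0.1081 0.3461] yaw -0.2009 open 0.0878 F [-0.81 -0.01 -0.06]
shift now-frame [ 0.007  -0.0136 -0.0038] at-yaw frame [ 0.0071 -0.0136 -0.0039] turn -0.0009 tilt [-0.0046 -0.0101 -0.9999]
```

View pics/w1.png

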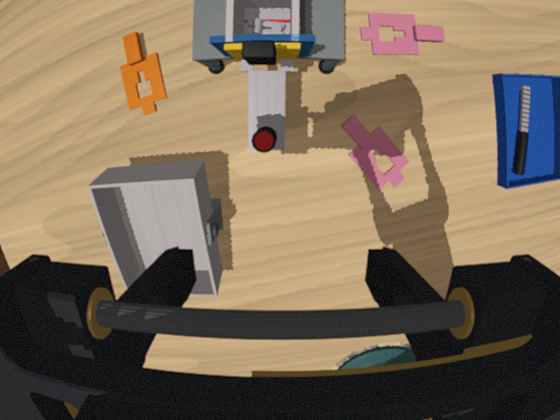

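The wrist view shows the hopper square with the tool: the blue face runs along row 40, the grip is near (259,52) and the knob at (264,139). I'll enlarge it.

```bash
python3 - <<'E'
import cv2
a=cv2.imread("pics/w1.png"); cv2.imwrite("pics/w1c.png",cv2.resize(a[0:165,180:360],None,fx=4.4,fy=3.6 and 3.6,interpolation=cv2.INTER_CUBIC)) if 0 else cv2.imwrite("pics/w1c.png",cv2.resize(a[0:90,190:350],None,fx=5,fy=5,interpolation=cv2.INTER_CUBIC))
E
```

```text
(no output)
```

View pics/w1c.png

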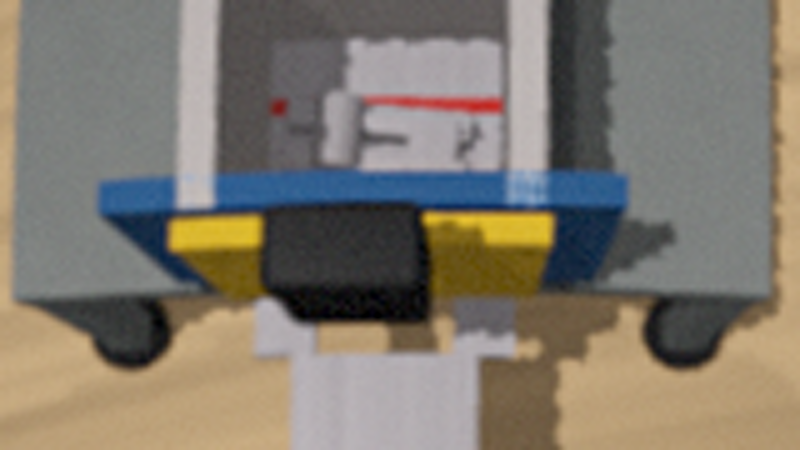

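```bash
cat >> h.py <<'E'
WK=(325.1922621,280.14198297,207.63984198)
HE=np.array([[-1.49715483e-04,-9.57129524e-01,-2.89660237e-01,7.50679562e-02],[9.99999829e-01,-3.07164903e-04,4.98104751e-04,7.48629845e-05],[-5.65724222e-04,-2.89660113e-01,9.57129406e-01,-1.26278066e-01],[0,0,0,1]])
def wr(u,v,z,pos,q):
    a=np.array([u-WK[1],v-WK[2]]); r=np.hypot(*a); th=r/WK[0]
    d=np.array([*(a/r*np.sin(th)),np.cos(th)])
    R=Ro.from_quat(q).as_matrix()
    o=R@HE[:3,3]+pos; dd=R@HE[:3,:3]@d
    return o+dd*(z-o[2])/dd[2]
E
python3 - <<'E'
from h import *
np.set_printoptions(precision=4,suppress=True)
s=state(); W=lambda u,v,z: wr(190+u/5,v/5,z,s["position"],s["eef_rot"])
a,b=W(102,212,.195),W(626,205,.195); print("blue",a,b,np.linalg.norm(a-b),np.arctan2((b-a)[0],-(b-a)[1]),(a+b)/2)
a,b=W(168,248,.1915),W(553,247,.1915); print("plate",a,b,np.linalg.norm(a-b),np.arctan2((b-a)[0],-(b-a)[1]),(a+b)/2)
a,b=W(270,208,.235),W(418,205,.235); print("gripback",a,b)
a,b=W(263,287,.235),W(429,290,.235); print("gripfront",a,b,np.linalg.norm(a-b))
print("knob",wr(264.3,139,.165,s["position"],s["eef_rot"]))
E
```

```text
blue [0.6365 0.1391 0.195 ] [0.6182 0.0525 0.195 ] 0.08849199760261064 -0.2086066047800321 [0.6274 0.0958 0.195 ]
plate [0.6279 0.1298 0.1915] [0.6136 0.0658 0.1915] 0.06555366194186854 -0.21951661613275344 [0.6208 0.0978 0.1915]
gripback [0.6203 0.1081 0.235 ] [0.616  0.0873 0.235 ]
gripfront [0.6088 0.1115 0.235 ] [0.6031 0.0883 0.235 ] 0.023827187645057712
knob [0.5414 0.1137 0.165 ]
```

```bash
python3 -c "
from h import *
go((.613,.099,.218),-.207)"
```

```text
t 2.4 pos [0.4903 0.1074 0.3461] yaw -0.202 open 0.088 F [-0.05  0.23 -0.45]
shift now-frame [ 0.1225 -0.0151  0.1277] at-yaw frame [ 0.1218 -0.017   0.1281] turn 0.005 tilt [-0.0047 -0.0101 -0.9999]
```

```bash

python3 -m crank '[[1,0.04,-0.005,0,0.005],[1,0.04,-0.005,0,0],[1,0.03,-0.004,0.02,0],[1,0.01,0,0.03,0],[1,0,0,0.02,0],[1,0,0,0,0]]'
python3 - <<'E'
from h import *
go((.613,.099,.218),-.207)
E
```

```text
time: 3.0
position: [0.6137, 0.0838, 0.2741]
eef_rot: [0.994, -0.109, -0.001, -0.003]
ft_force: [-0.6, 0.1, 0.2]
opening: 0.088
t 3.0 pos [0.6137 0.0838 0.2741] yaw -0.218 open 0.088 F [-0.62  0.07  0.16]
shift now-frame [-0.0038 -0.0143  0.0562] at-yaw frame [-0.0038 -0.0147  0.0561] turn -0.011 tilt [-0.0027 -0.0059 -1.    ]
```

```bash

python3 -m crank '[[1,-0.003,-0.013,0,-0.008],[1,0,0,0,0],[1,0,0,0,0]]'
python3 - <<'E'
from h import *
go((.613,.099,.218),-.207)
im=get_image("wrist"); cv2.imwrite("pics/w2.png",im["color"][:,:,::-1])
E
```

```text
time: 3.3
position: [0.6137, 0.0949, 0.2767]
eef_rot: [0.994, -0.107, -0.0, -0.003]
ft_force: [0.1, 0.4, 0.2]
opening: 0.0882
t 3.3 pos [0.6137 0.0949 0.2767] yaw -0.2134 open 0.0882 F [0.12 0.38 0.2 ]
shift now-frame [-0.0015 -0.0036  0.0587] at-yaw frame [-0.0015 -0.0039  0.0587] turn -0.0064 tilt [-9.e-04 -6.e-03 -1.e+00]
```

View pics/w2.png

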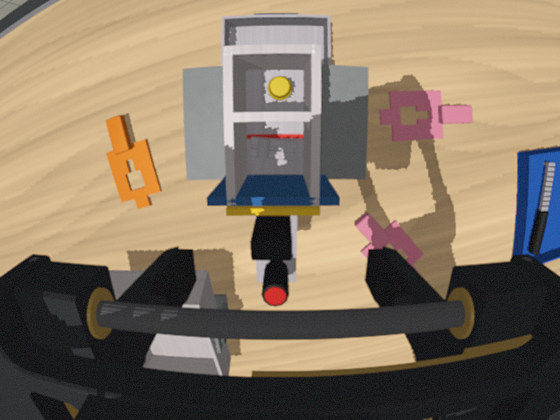

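```bash
python3 - <<'E'
import cv2
a=cv2.imread("pics/w2.png"); cv2.imwrite("pics/w2c.png",cv2.resize(a[190:320,215:345],None,fx=4.6,fy=4.6,interpolation=cv2.INTER_CUBIC))
E
```

```text
(no output)
```

View pics/w2c.png

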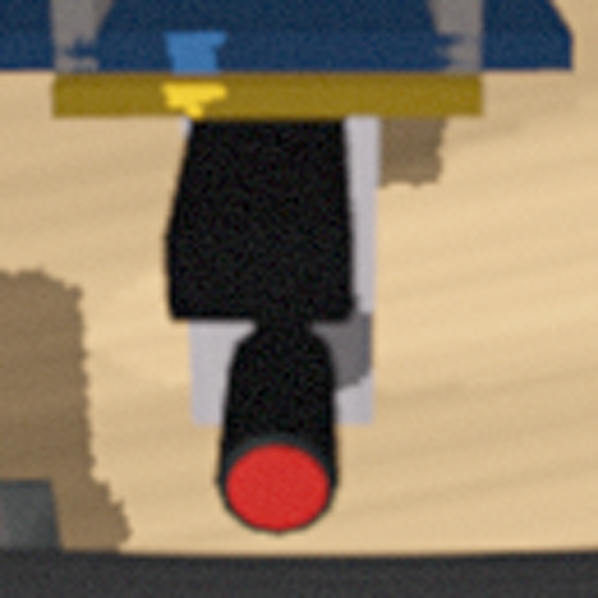

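```bash
python3 - <<'E'
from h import *
np.set_printoptions(precision=4,suppress=True)
s=state(); W=lambda u,v,z: wr(215+u/4.6,190+v/4.6,z,np.array([0.6137,0.0949,0.2767]),s["eef_rot"])
c=[W(165,235,.235),W(350,235,.235),W(172,320,.235),W(355,320,.235)]
print(c,np.mean(c,0)); print("knob",W(277,487,.165))
a,b=W(52,116,.1915),W(482,116,.1915); print("plate",(a+b)/2,np.linalg.norm(a-b),np.arctan2((b-a)[0],-(b-a)[1]))
go((.612,.099,.218),-.207)
E
```

```text
[array([0.6217, 0.1101, 0.235 ]), array([0.617, 0.088, 0.235]), array([0.6103, 0.112 , 0.235 ]), array([0.6056, 0.0897, 0.235 ])] [0.6136 0.1    0.235 ]
knob [0.5405 0.1156 0.165 ]
plate [0.6203 0.0989 0.1915] 0.06447357623487833 -0.21116497861348638
t 3.35 pos [0.6138 0.095  0.277 ] yaw -0.2133 open 0.0881 F [0.31 0.22 0.94]
shift now-frame [-0.0025 -0.0031  0.059 ] at-yaw frame [-0.0025 -0.0035  0.059 ] turn -0.0063 tilt [-0.0004 -0.0064 -1.    ]
```

```bash

python3 -m crank '[[1,-0.001,-0.005,0.02,0],[1,0,0,0.025,0],[1,0,0,0.012,0],[1,0,0,0,0]]'
python3 - <<'E'
from h import *
go((.6133,.100,.218),-.21)
E
```

```text
time: 3.75
position: [0.6165, 0.1017, 0.2255]
eef_rot: [0.994, -0.106, 0.006, -0.004]
ft_force: [0.4, -1.0, 0.4]
opening: 0.0887
t 3.75 pos [0.6165 0.1017 0.2255] yaw -0.2117 open 0.0887 F [ 0.4  -0.98  0.45]
shift now-frame [-0.0029  0.0024  0.0074] at-yaw frame [-0.0028  0.0023  0.0075] turn -0.0017 tilt [ 0.0105 -0.0098 -0.9999]
```

```bash

python3 -m crank '[[1,-0.003,0.001,0.005,0],[1,-0.001,0,0.002,0],[1,0,0,0,0]]'
python3 - <<'E'
from h import *
go((.6133,.100,.218),-.21)
E
```

```text
time: 4.05
position: [0.6134, 0.1019, 0.221]
eef_rot: [0.994, -0.105, 0.008, -0.005]
ft_force: [-0.1, -0.3, 0.2]
opening: 0.0883
t 4.05 pos [0.6134 0.1019 0.221 ] yaw -0.2113 open 0.0883 F [-0.12 -0.34  0.19]
shift now-frame [0.0003 0.0019 0.0029] at-yaw frame [0.0003 0.0018 0.003 ] turn -0.0013 tilt [ 0.0142 -0.011  -0.9998]
```

```bash

python3 -m crank '[[1,0,0.002,0.002,0],[0,0,0,0,0],[0,0,0,0,0],[0,0,0,0,0],[0,0,0,0,0],[0,0,0,0,0],[0,0,0,0,0],[0,0,0,0,0]]' 40
python3 - <<'E'
from h import *
go((.6133,.100,.218),-.21)
im=get_image("wrist"); cv2.imwrite("pics/w3.png",im["color"][:,:,::-1])
E
```

```text
time: 4.85
position: [0.6142, 0.0997, 0.221]
eef_rot: [0.994, -0.106, 0.009, -0.005]
ft_force: [0.8, 0.5, 0.2]
opening: 0.0341
t 4.85 pos [0.6142 0.0997 0.221 ] yaw -0.2117 open 0.0341 F [0.8  0.48 0.19]
shift now-frame [-0.001  -0.0001  0.003 ] at-yaw frame [-0.0009 -0.0001  0.003 ] turn -0.0017 tilt [ 0.0174 -0.012  -0.9998]
```

View pics/w3.png

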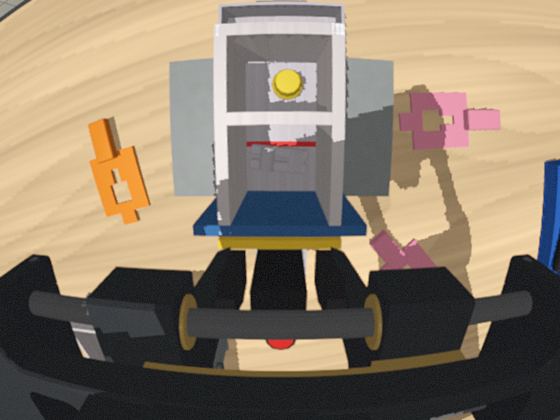

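Still closing: the opening is 34 mm and the grip sits centred between the fingers.

```bash

python3 -m crank '[[0,0,0,0,0],[0,0,0,0,0],[0,0,0,0,0],[0,0,0,0,0]]' 40
python3 - <<'E'
from h import *
go((.6133,.100,.218),-.21)
E
```

```text
time: 5.3
position: [0.6142, 0.0999, 0.2209]
eef_rot: [0.994, -0.106, 0.009, -0.005]
ft_force: [-0.4, 0.9, 0.2]
opening: 0.024
t 5.3 pos [0.6142 0.0999 0.2209] yaw -0.2115 open 0.024 F [-0.43  0.88  0.23]
shift now-frame [-0.0009  0.0001  0.0029] at-yaw frame [-0.0009  0.0001  0.0029] turn -0.0015 tilt [ 0.0174 -0.0124 -0.9998]
```

```bash

python3 -m crank '[[0,0,0,-0.01,0],[0,0,0,-0.01,0],[0,0,0,-0.005,0],[0,0,0,0,0]]' 40
python3 - <<'E'
from h import *
go((.6142,.0999,.247),-.21)
E
```

```text
time: 5.7
position: [0.6127, 0.0994, 0.2467]
eef_rot: [0.994, -0.106, 0.008, -0.005]
ft_force: [0.2, 0.1, -2.9]
opening: 0.0234
t 5.7 pos [0.6127 0.0994 0.2467] yaw -0.2115 open 0.0234 F [ 0.2   0.07 -2.88]
shift now-frame [ 0.0014 -0.0008 -0.0003] at-yaw frame [ 0.0014 -0.0008 -0.0003] turn -0.0015 tilt [ 0.0146 -0.0111 -0.9998]
```

```bash

python3 -m crank '[[0,-0.008,0,0,0],[0,-0.01,0,0,0],[0,-0.01,0,0,0]]' 40
python3 - <<'E'
from h import *
go((.6142,.0999,.247),-.21)
E
```

```text
time: 6.0
position: [0.584, 0.1054, 0.2461]
eef_rot: [0.994, -0.106, 0.008, -0.005]
ft_force: [0.8, -0.0, -2.4]
opening: 0.0237
t 6.0 pos [0.584  0.1054 0.2461] yaw -0.2123 open 0.0237 F [ 0.82 -0.04 -2.38]
shift now-frame [ 0.0307 -0.001  -0.0005] at-yaw frame [ 0.0307 -0.001  -0.0009] turn -0.0023 tilt [ 0.0144 -0.0111 -0.9998]
```

Off freely, with no pull force. Now I'll lift it clear of the knob and check.

```bash

python3 -m crank '[[0,0,0,-0.02,0],[0,0,0,-0.04,0],[0,-0.01,0,-0.04,0],[0,-0.02,0,-0.01,0],[0,0,0,0,0]]' 40
python3 - <<'E'
from h import *
go((.45,.29,.33),-.17)
for n in ("scene","wrist","top"):
    im=get_image(n); cv2.imwrite(f"pics/{n}4.png",im["color"][:,:,::-1])
E
```

```text
time: 6.5
position: [0.5442, 0.112, 0.3551]
eef_rot: [0.994, -0.105, 0.002, -0.004]
ft_force: [-0.3, 0.1, -2.7]
opening: 0.0238
t 6.5 pos [0.5442 0.112  0.3551] yaw -0.2108 open 0.0238 F [-0.33  0.05 -2.73]
shift now-frame [-0.1295 -0.1541  0.0259] at-yaw frame [-0.123  -0.1595  0.0251] turn -0.0408 tilt [ 0.0038 -0.0082 -1.    ]
```

View pics/scene4.png

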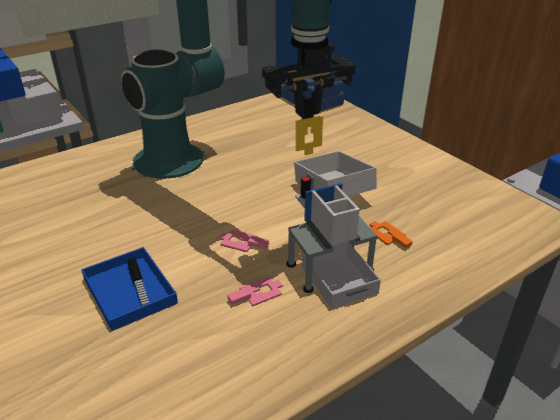

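View pics/wrist4.png

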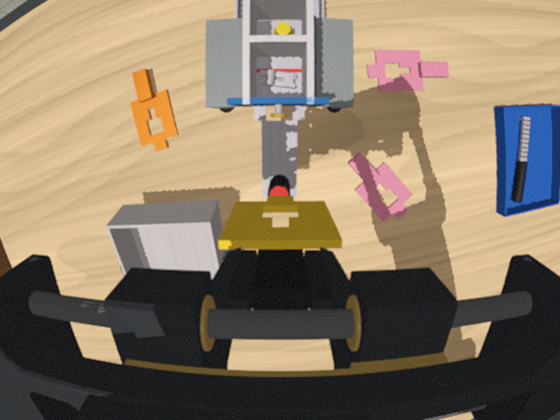

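The plate hangs upright and square in the gripper, and the gate hasn't moved. Next is the bin.

```bash

python3 -m crank '[[0,-0.015,-0.03,0,-0.01],[0,-0.02,-0.045,0.01,-0.01],[0,-0.015,-0.045,0.02,-0.01],[0,-0.01,-0.03,0.02,-0.01],[0,0,0,0,0],[0,0,0,0,0]]' 40
python3 - <<'E'
from h import *
go((.487,.286,.25),-.17)
im=get_image("wrist"); cv2.imwrite("pics/w5.png",im["color"][:,:,::-1])
E
```

```text
time: 7.25
position: [0.5149, 0.2721, 0.2912]
eef_rot: [0.996, -0.087, -0.004, 0.001]
ft_force: [0.1, -0.3, -1.8]
opening: 0.0237
t 7.25 pos [0.5149 0.2721 0.2912] yaw -0.1746 open 0.0237 F [ 0.14 -0.35 -1.83]
shift now-frame [-0.0296 -0.0089  0.0414] at-yaw frame [-0.0299 -0.0089  0.0412] turn -0.0046 tilt [-0.0071  0.0022 -1.    ]
```

View pics/w5.png

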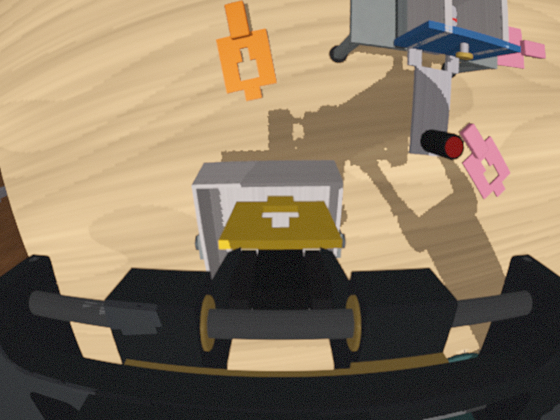

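```bash

python3 -m crank '[[0,-0.015,-0.008,0.02,0],[0,-0.012,-0.004,0.03,0],[0,0,0,0.025,0],[0,0,0,0.02,0],[0,0,0,0.01,0],[0,0,0,0,0]]' 40
python3 - <<'E'
from h import *
go((.487,.286,.165),-.17)
im=get_image("scene"); cv2.imwrite("pics/s6.png",cv2.resize(im["color"][60:260,240:440,::-1],None,fx=3,fy=3,interpolation=cv2.INTER_CUBIC))
im=get_image("top"); cv2.imwrite("pics/t6.png",cv2.resize(im["color"][150:330,90:290,::-1],None,fx=3,fy=3,interpolation=cv2.INTER_CUBIC))
E
```

```text
time: 7.9
position: [0.4944, 0.2821, 0.1861]
eef_rot: [0.996, -0.093, -0.001, 0.0]
ft_force: [-0.4, -0.1, -2.3]
opening: 0.0235
t 7.9 pos [0.4944 0.2821 0.1861] yaw -0.1856 open 0.0235 F [-0.44 -0.14 -2.34]
shift now-frame [-0.008  -0.0025  0.0211] at-yaw frame [-0.008  -0.0026  0.0211] turn -0.0156 tilt [-1.6e-03  9.0e-04 -1.0e+00]
```

View pics/s6.png

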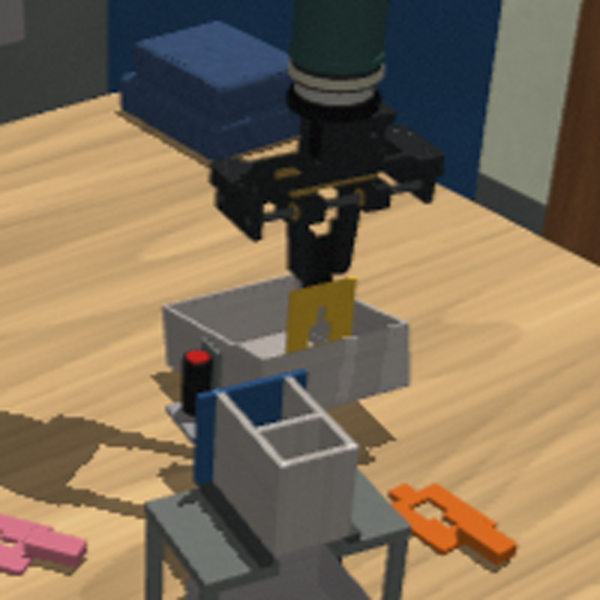

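View pics/t6.png

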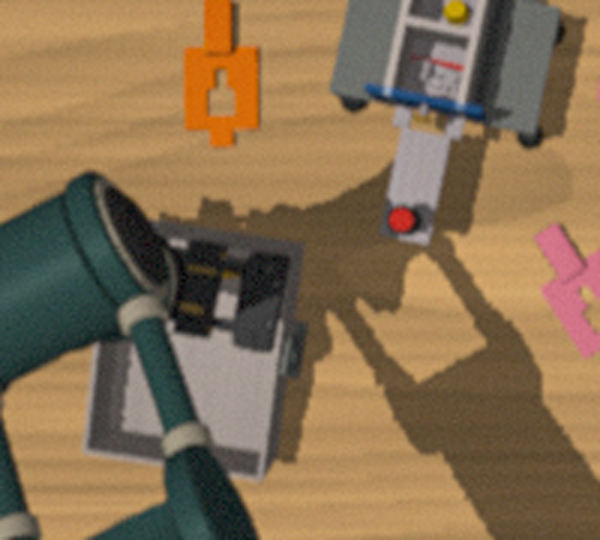

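The plate is inside the bin walls, towards the +x side. I'll lower it until it touches the floor.

```bash

python3 -m crank '[[0,-0.008,-0.002,0.01,0],[0,0,0,0.007,0],[0,0,0,0.003,0],[0,0,0,0.003,0],[0,0,0,0,0]]' 40
python3 -c "
from h import *
go((.487,.286,.162),-.17)"
```

```text
time: 8.5
position: [0.49, 0.2877, 0.1675]
eef_rot: [0.996, -0.093, 0.004, -0.003]
ft_force: [-0.6, -0.4, -2.5]
opening: 0.0235
t 8.5 pos [0.49   0.2877 0.1675] yaw -0.1858 open 0.0235 F [-0.6  -0.36 -2.51]
shift now-frame [-0.0027  0.0023  0.0054] at-yaw frame [-0.0027  0.0022  0.0055] turn -0.0158 tilt [ 0.0067 -0.0057 -1.    ]
```

```bash

python3 -m crank '[[0,-0.001,0,0.005,0],[0,0,0,0.003,0],[0,0,0,0.003,0],[0,0,0,0,0]]' 40
python3 -c "
from h import *
go((.487,.286,.162),-.17)"
```

```text
time: 8.9
position: [0.4917, 0.289, 0.1643]
eef_rot: [0.996, -0.092, 0.007, -0.004]
ft_force: [1.1, 0.6, -2.1]
opening: 0.0236
t 8.9 pos [0.4917 0.289  0.1643] yaw -0.1851 open 0.0236 F [ 1.1   0.61 -2.09]
shift now-frame [-0.0041  0.0038  0.0022] at-yaw frame [-0.0041  0.0037  0.0023] turn -0.0151 tilt [ 0.0123 -0.0084 -0.9999]
```

```bash

python3 -m crank '[[0,0,0.001,0.006,0],[0,0,0,0.005,0],[0,0,0,0,0]]' 40
python3 -c "
from h import *
go((.487,.286,.162),-.17)"
```

```text
time: 9.2
position: [0.4969, 0.2907, 0.1653]
eef_rot: [0.996, -0.092, 0.013, -0.007]
ft_force: [0.5, -0.2, -2.7]
opening: 0.0235
t 9.2 pos [0.4969 0.2907 0.1653] yaw -0.1848 open 0.0235 F [ 0.54 -0.24 -2.67]
shift now-frame [-0.0089  0.0064  0.0029] at-yaw frame [-0.0089  0.0063  0.0033] turn -0.0148 tilt [ 0.0236 -0.0165 -0.9996]
```

```bash

python3 -c "
from h import *
s=state();print(s['joints'].round(3),s['tau'].round(2))"
```

```text
[ 4.870e-01  1.360e-01  1.934e+00 -2.000e-03  1.042e+00  2.243e+00] [ -0.14 -42.78 -35.09  -0.12  -0.13   0.  ]
```

```bash

python3 -m crank '[[0,-0.02,0.003,0.015,0]]' 40
python3 -c "
from h import *
go((.487,.286,.162),-.17)"
python3 -m crank '[[0,-0.02,0,0.01,0]]' 40
python3 -c "
from h import *
go((.487,.286,.162),-.17)"
```

```text
time: 9.3
position: [0.4842, 0.2948, 0.1589]
eef_rot: [0.995, -0.093, 0.02, -0.012]
ft_force: [-9.7, -2.2, 51.9]
opening: 0.0237
t 9.3 pos [0.4842 0.2948 0.1589] yaw -0.186 open 0.0237 F [-9.66 -2.23 51.89]
shift now-frame [ 0.0044  0.008  -0.0031] at-yaw frame [ 0.0042  0.0082 -0.0031] turn -0.016 tilt [ 0.0371 -0.0269 -0.999 ]
time: 9.4
position: [0.4684, 0.2995, 0.1532]
eef_rot: [0.995, -0.093, 0.024, -0.013]
ft_force: [0.8, -5.7, 5.9]
opening: 0.0237
t 9.4 pos [0.4684 0.2995 0.1532] yaw -0.1864 open 0.0237 F [ 0.77 -5.67  5.94]
shift now-frame [ 0.0212  0.0096 -0.0081] at-yaw frame [ 0.0206  0.0102 -0.0088] turn -0.0164 tilt [ 0.045  -0.0308 -0.9985]
```

```bash

python3 - <<'E'
from h import *
im=get_image("scene"); cv2.imwrite("pics/s7.png",cv2.resize(im["color"][120:220,280:400,::-1],None,fx=6,fy=6,interpolation=cv2.INTER_CUBIC))
im=get_image("wrist"); cv2.imwrite("pics/w7.png",im["color"][:,:,::-1])
E
```

View pics/s7.png

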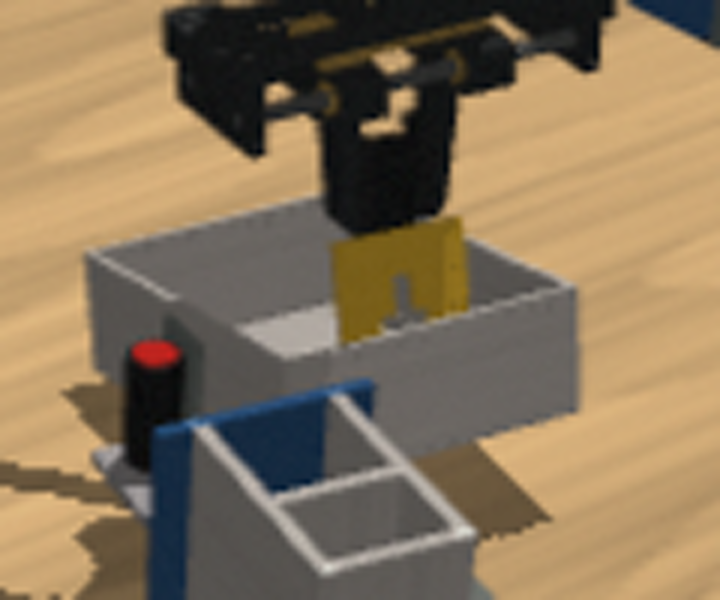

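View pics/w7.png

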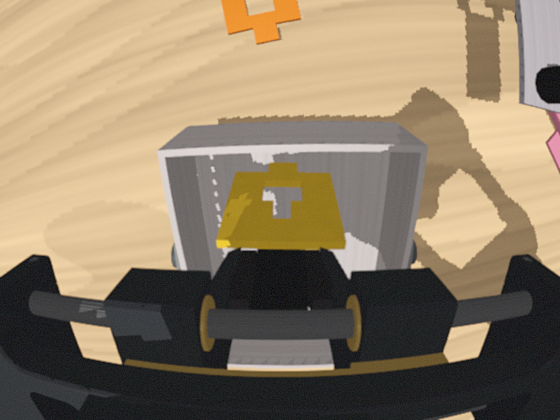

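The plate is in the bin and leaning towards -x, with its tail end back near the +x wall. I'll lean it further with a light grip.

```bash

python3 -m crank '[[0,0,0.0,0,0],[0,-0.02,0.003,0.004,0],[0,-0.02,0,0.005,0],[0,0,0,0,0]]' 5
python3 - <<'E'
from h import *
go((.487,.286,.162),-.17)
im=get_image("scene"); cv2.imwrite("pics/s8.png",cv2.resize(im["color"][120:220,280:400,::-1],None,fx=6,fy=6,interpolation=cv2.INTER_CUBIC))
im=get_image("wrist"); cv2.imwrite("pics/w8.png",im["color"][:,:,::-1])
E
```

```text
time: 9.9
position: [0.4258, 0.3065, 0.142]
eef_rot: [0.995, -0.093, 0.024, -0.016]
ft_force: [-2.1, 1.0, 3.5]
opening: 0.0238
t 9.9 pos [0.4258 0.3065 0.142 ] yaw -0.1862 open 0.0238 F [-2.09  1.02  3.47]
shift now-frame [ 0.0648  0.0083 -0.0175] at-yaw frame [ 0.0638  0.0099 -0.02  ] turn -0.0162 tilt [ 0.0444 -0.0353 -0.9984]
```

View pics/s8.png

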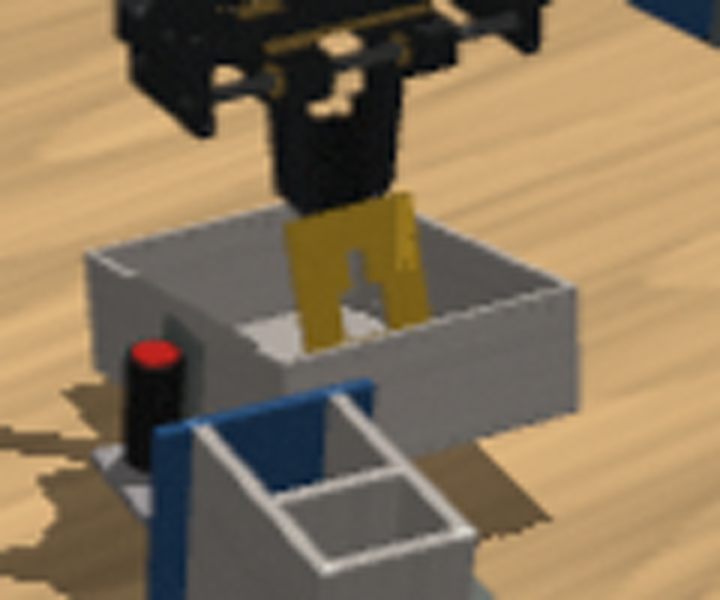

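View pics/w8.png

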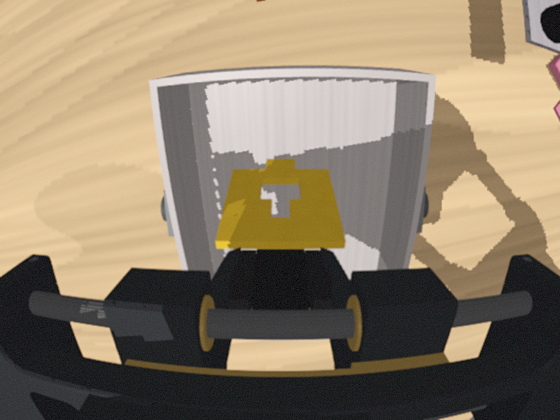

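It slid along instead of pivoting, and is now mid-bin. I'll carry it back to +x before letting go.

```bash

python3 -m crank '[[0,0,0,0,0],[0,0,0,-0.02,0],[0,0.025,0.003,-0.008,0],[0,0.03,0.004,-0.002,0],[0,0.012,0.003,0,0],[0,0,0,0,0]]' 40
python3 - <<'E'
from h import *
go((.487,.286,.162),-.17)
im=get_image("scene"); cv2.imwrite("pics/s9.png",cv2.resize(im["color"][120:220,280:400,::-1],None,fx=6,fy=6,interpolation=cv2.INTER_CUBIC))
im=get_image("wrist"); cv2.imwrite("pics/w9.png",im["color"][:,:,::-1])
E
```

```text
time: 10.6
position: [0.4899, 0.2819, 0.1718]
eef_rot: [0.995, -0.092, 0.021, -0.013]
ft_force: [-2.1, 0.2, -2.2]
opening: 0.0232
t 10.6 pos [0.4899 0.2819 0.1718] yaw -0.1855 open 0.0232 F [-2.1   0.25 -2.24]
shift now-frame [-0.004  -0.0031  0.0098] at-yaw frame [-0.0035 -0.0035  0.0098] turn -0.0155 tilt [ 0.0396 -0.0307 -0.9987]
```

View pics/s9.png

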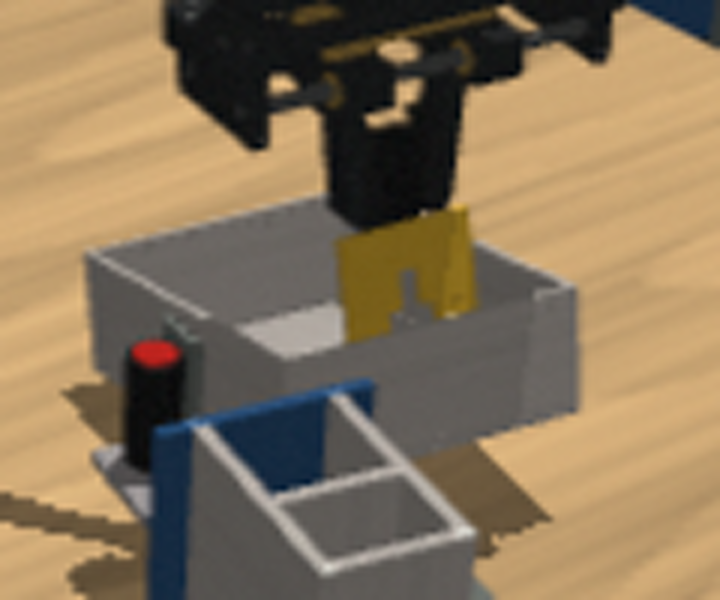

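View pics/w9.png

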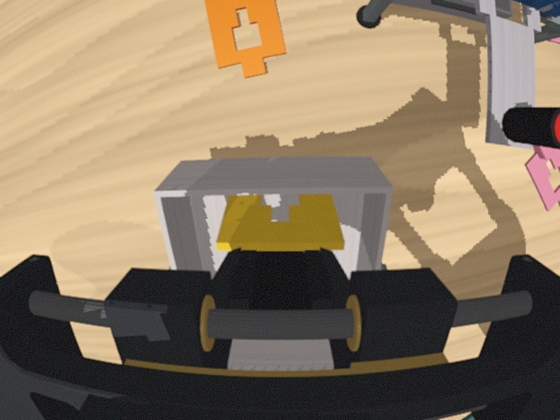

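```bash

python3 -m crank '[[0,-0.005,0,0.008,0],[0,0,0,0,0]]' 40
python3 -m crank '[[0.6,0,0,0,0],[0.6,0,0,0,0],[0.6,0,0,0,0],[0.6,0,0,0,0],[0.6,0,0,0,0],[0.6,0,0,0,0],[0.6,0,0,0,0]]' 20
python3 - <<'E'
from h import *
go((.487,.286,.162),-.17)
im=get_image("scene"); cv2.imwrite("pics/s10.png",cv2.resize(im["color"][120:220,280:400,::-1],None,fx=6,fy=6,interpolation=cv2.INTER_CUBIC))
im=get_image("wrist"); cv2.imwrite("pics/w10.png",im["color"][:,:,::-1])
E
```

```text
time: 10.9
position: [0.483, 0.283, 0.1617]
eef_rot: [0.996, -0.091, 0.021, -0.012]
ft_force: [-0.7, 0.7, -2.5]
opening: 0.0237
time: 11.6
position: [0.4837, 0.2846, 0.164]
eef_rot: [0.996, -0.09, 0.024, -0.014]
ft_force: [0.1, -0.3, -0.6]
opening: 0.0528
t 11.6 pos [0.4837 0.2846 0.164 ] yaw -0.181 open 0.0528 F [ 0.06 -0.26 -0.64]
shift now-frame [ 0.0029 -0.0019  0.0022] at-yaw frame [ 0.003 -0.002  0.002] turn -0.011 tilt [ 0.0452 -0.0317 -0.9985]
```

View pics/s10.png

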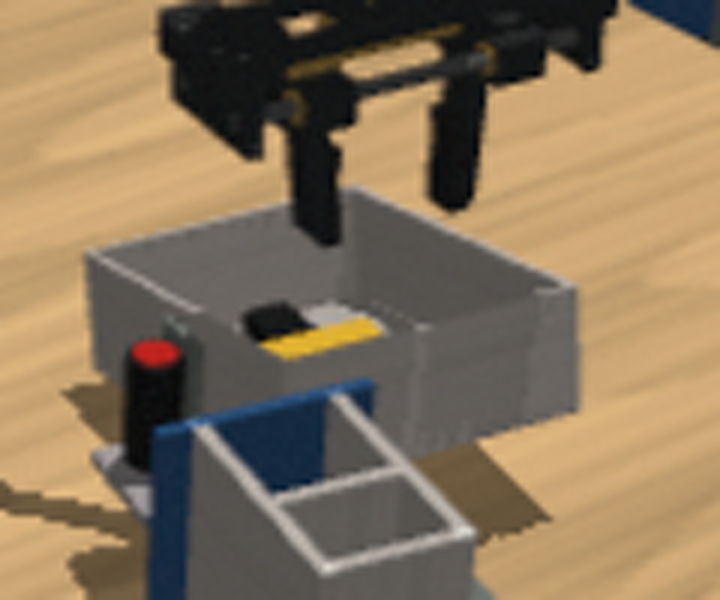

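View pics/w10.png

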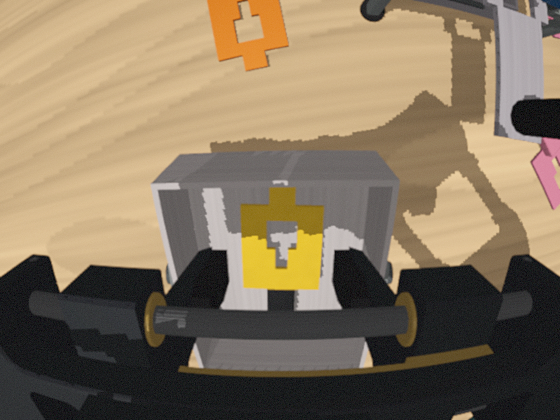

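The plate lies flat in the bin. Next I'll raise the arm and go to the knob.

```bash

python3 -m crank '[[1,0,0,-0.03,0],[1,0,0,-0.04,0],[1,0.01,0.03,-0.03,0],[1,0.02,0.045,0,0.01],[1,0.02,0.045,0,0.01],[1,0.01,0.025,0,0],[1,0,0,0,0],[1,0,0,0,0]]' 40
python3 - <<'E'
from h import *
go((.541,.1145,.25),-.207)
im=get_image("wrist"); cv2.imwrite("pics/w11.png",im["color"][:,:,::-1])
E
```

```text
time: 12.5
position: [0.512, 0.124, 0.2664]
eef_rot: [0.995, -0.099, 0.025, -0.013]
ft_force: [0.6, 0.6, 0.5]
opening: 0.0883
t 12.5 pos [0.512  0.124  0.2664] yaw -0.1994 open 0.0883 F [0.61 0.62 0.46]
shift now-frame [0.0295 0.0041 0.0177] at-yaw frame [0.0303 0.0033 0.0164] turn 0.0076 tilt [ 0.0467 -0.0313 -0.9984]
```

View pics/w11.png

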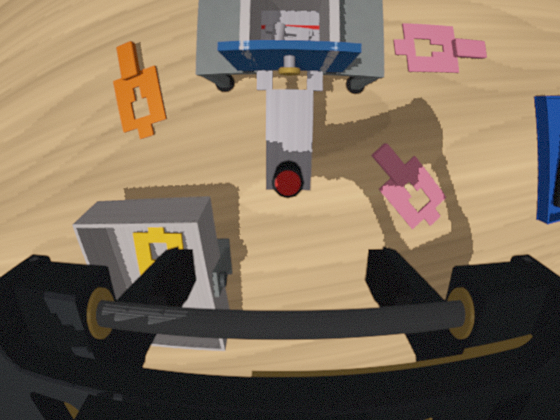

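```bash

python3 - <<'E'
from h import *
s=state()
print(wr(288,179.5,.165,s["position"],s["eef_rot"]))
print(wr(288,179.5,.165,[.512,.124,.2664],s["eef_rot"]))
go((.541,.1145,.2),-.207)
E
```

```text
[0.54244901 0.11539212 0.165     ]
[0.54253426 0.11513224 0.165     ]
t 12.55 pos [0.5119 0.1243 0.2663] yaw -0.1984 open 0.0882 F [ 0.7   0.05 -0.68]
shift now-frame [0.0273 0.0059 0.0675] at-yaw frame [0.0305 0.0036 0.0663] turn 0.0086 tilt [ 0.0467 -0.0308 -0.9984]
```

```bash

python3 -m crank '[[1,0.02,0.003,0.02,0.006],[1,0.01,0.002,0.02,0],[1,0,0,0.02,0],[1,0,0,0,0]]' 40
python3 - <<'E'
from h import *
go((.5415,.115,.15),-.207)
E
```

```text
time: 12.95
position: [0.5442, 0.1202, 0.2066]
eef_rot: [0.995, -0.099, 0.025, -0.014]
ft_force: [-1.1, -0.5, -0.9]
opening: 0.088
t 12.95 pos [0.5442 0.1202 0.2066] yaw -0.1985 open 0.088 F [-1.08 -0.52 -0.89]
shift now-frame [-0.0043  0.0075  0.0563] at-yaw frame [-0.0016  0.0056  0.0566] turn 0.0085 tilt [ 0.0475 -0.0336 -0.9983]
```

```bash

python3 -m crank '[[1,-0.003,0.007,0.02,0.006],[1,-0.003,0.001,0.025,0],[1,-0.001,0,0.01,0],[1,0,0,0,0]]' 40
python3 - <<'E'
from h import *
go((.5415,.115,.15),-.207)
im=get_image("wrist"); cv2.imwrite("pics/w12.png",im["color"][:,:,::-1])
E
```

```text
time: 13.35
position: [0.5393, 0.12, 0.1525]
eef_rot: [0.995, -0.099, 0.026, -0.015]
ft_force: [-0.3, -0.0, -1.3]
opening: 0.0885
t 13.35 pos [0.5393 0.12   0.1525] yaw -0.1986 open 0.0885 F [-0.27 -0.04 -1.27]
shift now-frame [0.003  0.0046 0.0024] at-yaw frame [0.0031 0.0045 0.0025] turn 0.0084 tilt [ 0.0495 -0.0359 -0.9981]
```

View pics/w12.png

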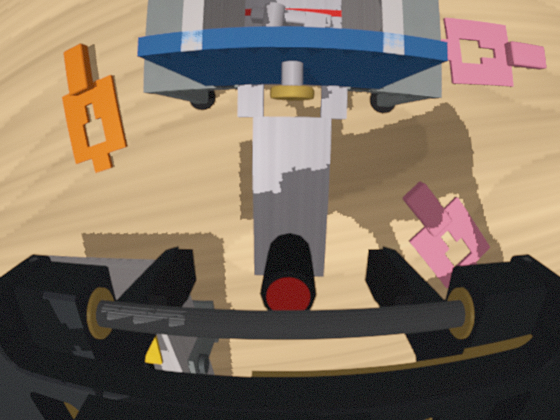

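```bash

python3 -m crank '[[1,0.002,0.006,0.002,0.005],[1,0.0,0.001,0,0],[0,0,0,0,0],[0,0,0,0,0],[0,0,0,0,0],[0,0,0,0,0],[0,0,0,0,0],[0,0,0,0,0],[0,0,0,0,0],[0,0,0,0,0],[0,0,0,0,0],[0,0,0,0,0]]' 50
python3 - <<'E'
from h import *
go((.5415,.115,.15),-.207)
im=get_image("wrist"); cv2.imwrite("pics/w13.png",im["color"][:,:,::-1])
E
```

```text
time: 14.6
position: [0.5445, 0.1149, 0.1568]
eef_rot: [0.994, -0.101, 0.031, -0.018]
ft_force: [0.7, -1.5, 0.2]
opening: 0.0229
t 14.6 pos [0.5445 0.1149 0.1568] yaw -0.2044 open 0.0229 F [ 0.73 -1.54  0.23]
shift now-frame [-0.0034  0.0008  0.0066] at-yaw frame [-0.003   0.0005  0.0068] turn 0.0026 tilt [ 0.0589 -0.0429 -0.9973]
```

View pics/w13.png

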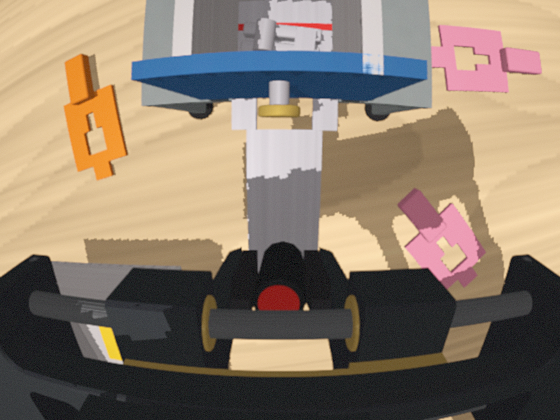

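```bash

python3 -m crank '[[0,-0.006,0,-0.0004,0],[0,-0.006,0,-0.0004,0],[0,-0.006,0,-0.0004,0],[0,-0.006,0,-0.0004,0],[0,0,0,0,0]]' 60
python3 - <<'E'
from h import *
go((.5445,.1149,.1568),-.207)
E
```

```text
time: 15.15
position: [0.5293, 0.118, 0.1569]
eef_rot: [0.994, -0.101, 0.042, -0.018]
ft_force: [-4.7, 3.2, 3.9]
opening: 0.0226
t 15.15 pos [0.5293 0.118  0.1569] yaw -0.2044 open 0.0226 F [-4.71  3.18  3.94]
shift now-frame [0.0154 0.     0.0014] at-yaw frame [ 0.0155 -0.0001  0.0001] turn 0.0026 tilt [ 0.0804 -0.0443 -0.9958]
```

```bash

python3 -m crank '[[0,-0.012,0,-0.001,0],[0,-0.009,0,-0.001,0],[0,0,0,0,0]]' 60
python3 - <<'E'
from h import *
go((.5445,.1149,.1568),-.207)
im=get_image("wrist"); cv2.imwrite("pics/w14.png",im["color"][:,:,::-1])
im=get_image("top"); cv2.imwrite("pics/t14.png",im["color"][:,:,::-1])
E
```

```text
time: 15.45
position: [0.5122, 0.1216, 0.1569]
eef_rot: [0.994, -0.101, 0.047, -0.018]
ft_force: [-4.2, 3.0, 4.4]
opening: 0.0227
t 15.45 pos [0.5122 0.1216 0.1569] yaw -0.2048 open 0.0227 F [-4.22  2.99  4.4 ]
shift now-frame [0.0328 0.0002 0.0031] at-yaw frame [ 0.033  -0.0001  0.0001] turn 0.0022 tilt [ 0.0904 -0.0455 -0.9949]
```

View pics/w14.png

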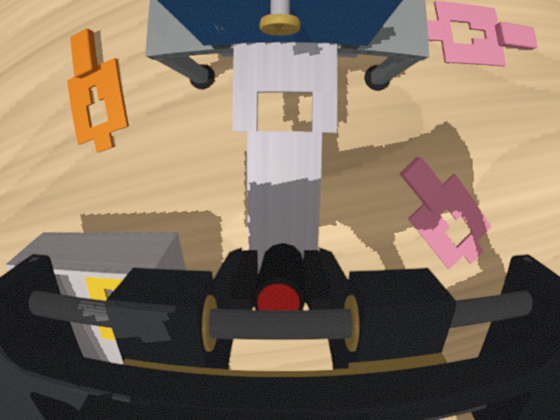

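```bash

python3 -m crank '[[0,-0.01,0,-0.001,0],[0,0,0,0,0]]' 60
python3 - <<'E'
from h import *
go((.5445,.1149,.1568),-.207)
im=get_image("wrist"); cv2.imwrite("pics/w15.png",im["color"][:,:,::-1])
im=get_image("top"); cv2.imwrite("pics/t15.png",cv2.resize(im["color"][110:250,180:300,::-1],None,fx=4.2,fy=4.2,interpolation=cv2.INTER_CUBIC))
im=get_image("scene"); cv2.imwrite("pics/s15.png",im["color"][:,:,::-1])
E
```

```text
time: 15.75
position: [0.5035, 0.1235, 0.1569]
eef_rot: [0.994, -0.101, 0.048, -0.018]
ft_force: [-8.0, 3.6, 7.2]
opening: 0.0223
t 15.75 pos [0.5035 0.1235 0.1569] yaw -0.205 open 0.0223 F [-7.99  3.61  7.16]
shift now-frame [0.0417 0.0002 0.004 ] at-yaw frame [ 0.0419 -0.      0.0001] turn 0.002 tilt [ 0.0923 -0.0456 -0.9947]
```

View pics/w15.png

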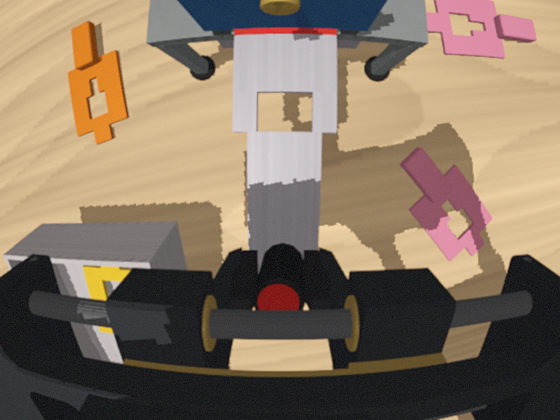

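View pics/t15.png

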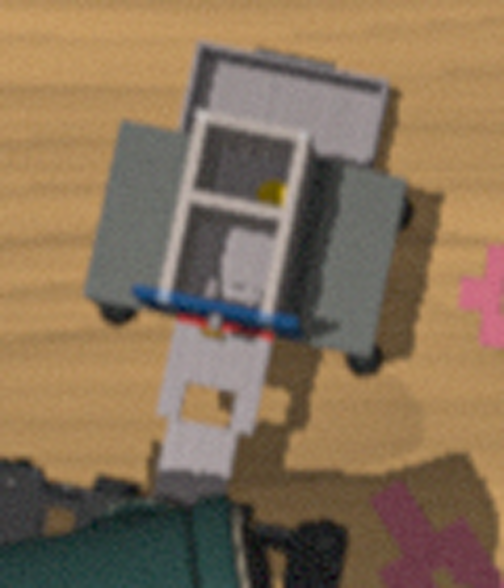

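The red line is right at the foot of the blue face (row 31 in the wrist view), so I'll release the knob.

```bash

python3 -m crank '[[0.7,0,0,0,0],[0.7,0,0,0,0],[0.7,0,0,0,0],[0.7,0,0,0,0],[0.7,0,0,0,0],[0.7,0,0,0,0],[0.7,0,0,0,0],[0.7,0,0,0,0]]' 20
python3 - <<'E'
from h import *
go((.5445,.1149,.1568),-.207)
E
```

```text
time: 16.7
position: [0.5051, 0.1224, 0.1571]
eef_rot: [0.993, -0.101, 0.049, -0.017]
ft_force: [0.2, -0.1, 0.0]
opening: 0.0616
t 16.7 pos [0.5051 0.1224 0.1571] yaw -0.2051 open 0.0616 F [ 0.2  -0.12  0.  ]
shift now-frame [ 0.0399 -0.0004  0.0042] at-yaw frame [ 0.0401 -0.0007  0.0003] turn 0.0019 tilt [ 0.0947 -0.0448 -0.9945]
```

```bash

python3 -m crank '[[0.7,0,0,-0.02,0],[0.7,0,0,-0.03,0],[0.7,0,0,-0.04,0],[0.7,-0.02,0,-0.04,0],[0.7,-0.02,0.03,-0.03,0],[0.7,0,0.04,0,0],[0.7,0,0.04,0,0],[0.7,0,0.04,0,0],[0.7,0,0.04,0,0],[0.7,0,0,0,0],[0.7,0,0,0,0]]' 20
python3 - <<'E'
from h import *
go((.5445,.1149,.1568),-.207)
im=get_image("top"); cv2.imwrite("pics/t16.png",im["color"][:,:,::-1]);cv2.imwrite("pics/t16c.png",cv2.resize(im["color"][115:255,180:300,::-1],None,fx=4.2,fy=4.2,interpolation=cv2.INTER_CUBIC))
im=get_image("scene"); cv2.imwrite("pics/s16.png",cv2.resize(im["color"][140:310,270:400,::-1],None,fx=3.5,fy=3.5,interpolation=cv2.INTER_CUBIC))
E
```

```text
time: 17.8
position: [0.409, -0.0651, 0.3127]
eef_rot: [0.993, -0.1, 0.052, -0.016]
ft_force: [-0.2, 0.2, -0.1]
opening: 0.0617
t 17.8 pos [ 0.409  -0.0651  0.3127] yaw -0.2025 open 0.0617 F [-0.19  0.23 -0.1 ]
shift now-frame [ 0.0803 -0.1964  0.1733] at-yaw frame [ 0.0956 -0.204   0.1559] turn 0.0045 tilt [ 0.1007 -0.0424 -0.994 ]
```

View pics/t16.png

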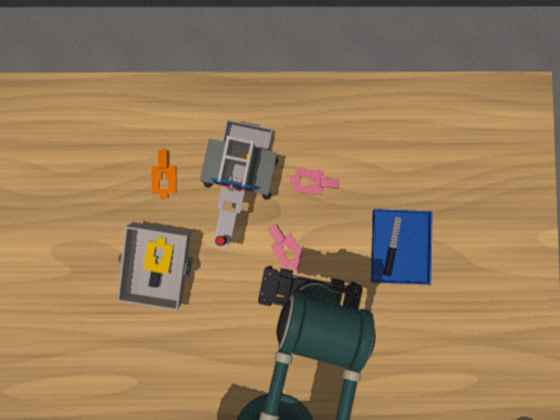

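View pics/t16c.png

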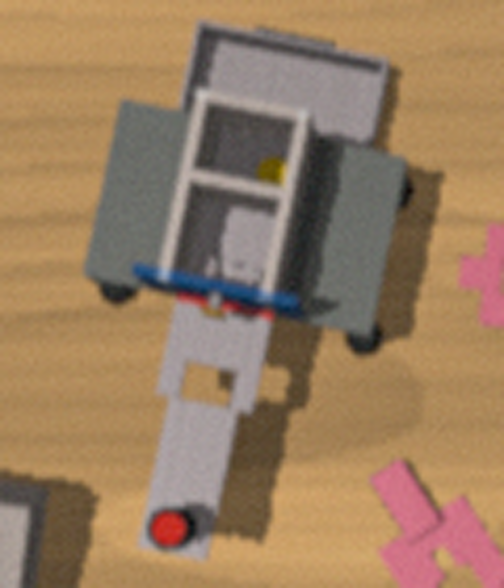

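View pics/s16.png

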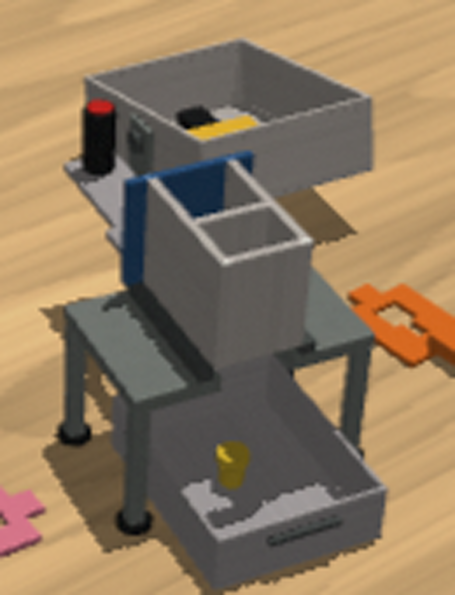

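```bash

python3 - <<'E'
from h import *
a=top(224.2,223.2,.165);b=top(180+170/4.2,115+528/4.2,.165);print(a,b,np.linalg.norm(a-b))
im=get_image("top"); cv2.imwrite("pics/t17.png",cv2.resize(im["color"][130:200,200:265,::-1],None,fx=9,fy=8.5,interpolation=cv2.INTER_CUBIC))
c=get_image("top")["color"].astype(int)
m=(c[...,0]>110)&(c[...,1]<80)&(c[...,2]<80)
m[:230]=0;m[250:]=0;m[:,:200]=0;m[:,240:]=0
v,u=np.nonzero(m);print(u.mean(),v.mean(),len(u))
c=cv2.imread("pics/top0.png")[...,::-1].astype(int)
m=(c[...,0]>110)&(c[...,1]<80)&(c[...,2]<80);m[:213]=0;m[235:]=0;m[:,:210]=0;m[:,240:]=0
v2,u2=np.nonzero(m);print(u2.mean(),v2.mean(),len(u2))
print(np.linalg.norm(top(u.mean(),v.mean(),.165)-top(u2.mean(),v2.mean(),.165)))
# blue face foot vs red line: 
E
```

```text
[0.53868258 0.11449871 0.165     ] [0.4983298  0.12306519 0.165     ] 0.041252051297118376
219.5 240.41071428571428 56
223.24074074074073 222.64814814814815 54
0.04182266727951489
```

View pics/t17.png

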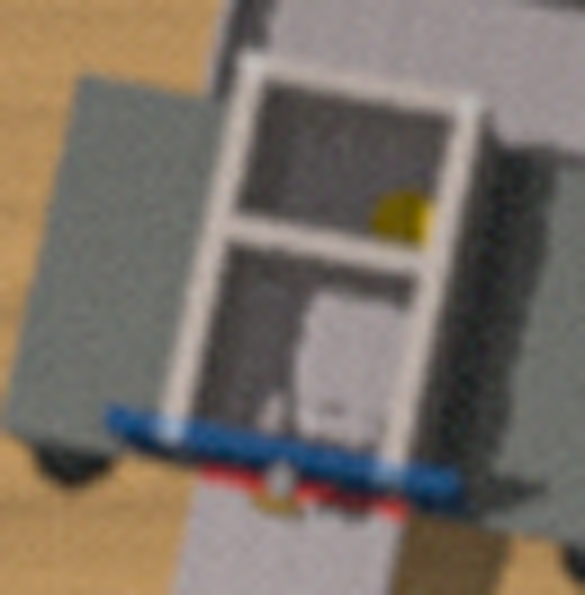

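The knob moved 41.8 mm from a start of 0–6 mm, so the gate stands 42–48 mm open with the red line at the face. The cap is in the case, the clamp is still on the gate against the front wall, and the plate is flat in the bin. Handing in.

```bash
python3 -c "
from rig import *
print(job_done())"
```

```text
the job is handed in; nothing more can be done
None
```

I took the keyhole plate off its screw and put it in the steel bin, then pulled the gate out, let go of the knob and handed the job in at about 18 s. No verdict was reported.

My last checks, all from the camera images just before handing in:

- **Plate:** it lies flat inside the bin. My first try at leaning it over slid it along the floor instead, so I carried it back to the +x side before letting go. It touched the floor with about 52 N at the wrist, under the 120 N limit.
- **Gate:** the knob moved about 42 mm. Adding the unknown 0 to 6 mm start gives 42 to 48 mm open, and the red line is level with the blue face.
- **Cap:** it is in the instrument case.
- **Clamp:** it is still in the front compartment. It rode forward with the gate and now sits partly hidden behind the front wall, so I could only see part of it.
- **Case, blue tray and rasp:** they show no visible movement, though I did not measure their positions.
- **Robot:** the arm stands clear, with about zero force on the gripper.

The tool picked up about 0.1 rad of tilt over the run, which did not affect the result.

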